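Trace the lobed tray template with the scriber

TASK

Take the scriber (the tall tool with the square handle) out of the tool stand and, holding it upright with its point hanging below the brass template, trace its shank along the scalloped edge in one pass from the rivet nearest the stand, round all three lobes and through both valleys, to the far rivet. Stay in touch with the edge all the way but press only lightly, a few newtons and never over 12, and touch the clamped template with nothing but the scriber. Then stand the scriber fully home in the free hole of the stand and let go, leaving everything else where it is.

Things in the scene. Friction and masses are not known exactly. Their poses are not given: they have to be found in the camera images.
- fixture: Wooden block (85 x 150 mm, 30 mm high, fixed to the table) carrying a flat brass template, 12 mm thick, held by two steel clamps at its back. The template's lobed edge, facing +x, overhangs the block with free space under it: underside 30 mm, top 42 mm above the table. Origin: on the table under the nominal centre of the middle lobe, 46 mm behind its crest's scriber line; z up.
- profile (a point): Nominal centre of the middle lobe, on the template's top, 42 mm above the fixture's origin. Nominal edge, mm in the fixture's frame: middle lobe of radius 42 about (0, 0); side lobes of radius 30 about (0, -80) and (0, 80); two hollow valleys of radius 20 about (38.7, -48.4) and (38.7, 48.4), all joining smoothly.
- clamping (a point): Where the template rests on the block, 30 mm above the fixture's origin. It was clamped by hand: its real place is off the nominal by up to 9 mm either way along the fixture's x and up to 0.025 rad about the origin, differently each time. No listed pose shows this error: feel for it. The template is hard and stays put when pressed; only the arm and grip give, about 3 to 5 N per mm.
- scriber: The scriber, upright in one of the three holes of the stand: the tallest tool there and the only one with a square handle. 92 mm long, 90 g. Origin: its point; z up the tool. Cone 0-6 mm, round shank of 8 mm diameter to 42, collar of 28 mm diameter 42-46, dark wooden handle 22 x 22 mm square 46-92, faces across x and y, near parallel to the stand's. It hangs by its collar, point 8 mm above the table.
- stand: Tool stand: wooden block 55 (x) x 170 (y) x 50 mm high, fixed to the table, with three through holes of 13 mm diameter in a row along y, 55 mm apart, the middle one at the centre. Origin: centre of its underside.
- punch_a: Bystander: punch with a mushroom head, 78 mm long, in another hole of the stand. Shank as the scriber, collar of 20 mm diameter. Origin: its lower end.
- punch_b: Bystander: short punch with a round handle, 70 mm long, in the remaining hole of the stand. Shank as the scriber, collar of 20 mm diameter. Origin: its lower end.
- start (a point): Start of the trace, at the end nearest the stand: nominal place of the scriber's axis as it touches the edge there (4 mm off the edge), 36 mm above the table, uncorrected for the clamping error: (19.5, -107.9) mm in the fixture's frame, on the outer flank of a side lobe, 55 degrees outward of +x from that lobe's centre. A small dark rivet on the template, 10 mm inward of it, marks it.
- finish (a point): End of the trace: nominal place of the scriber's axis as it touches the edge there (4 mm off the edge), 36 mm above the table, uncorrected for the clamping error: (19.5, 107.9) mm in the fixture's frame, on the outer flank of a side lobe, 55 degrees outward of +x from that lobe's centre. A small dark rivet on the template, 10 mm inward of it, marks it.
- hammer: Bystander: hammer, 260 mm, lying. Origin: under the middle of the tool.
- bowl: Bystander: brass bowl, 110 mm wide, 50 mm high. Origin: middle of its underside.
- copper_cup: Bystander: copper cup, 70 mm wide, 75 mm high. Origin: middle of its underside.
- weight: Bystander: knobbed brass weight, 48 mm wide, 42 mm high. Origin: middle of its underside.
- candlestick: Bystander: brass candlestick, 125 mm high. Origin: middle of its underside.
- blank_disc: Bystander: copper disc, 100 mm wide, 6 mm thick. Origin: middle of its underside.
Mind the look-alikes: they are no part of the job. Leave any pink look-alike of the scriber alone. Leave any turquoise look-alike of the fixture alone.

How it is judged:
By the outcome, as a careful person would: the job done as asked, in the order asked, and still so for the second after the job is handed in, with the robot touching nothing.
It also fails if it takes over 72 s, if anything falls off the work surface, if the arm or the gripper's body presses on something with over 40 N, if the wrist force passes 120 N, or if a joint passes its speed limit or range.

ROBOT

A 7-joint arm with a two-finger parallel gripper is mounted at the origin on the work surface. World frame = base frame: x ahead of the robot, y to its left, z up, the work surface at z = 0. Lengths are in m, angles in rad, forces in N, time in s.
With the tool pointing down it reaches from about 0.4 to 0.85 m from the base axis. Payload 6.9 kg.
Tool frame: the origin (TCP) lies midway between the tips of the shut fingers; the grasp point (between the pads) lies 19 mm behind it; z points along the fingers, y is the line along which they close (so a half turn about z gives the same grasp; the last joint's range is limited). The gripper opens to 85 mm and grips with 20 to 120 N. Pads are 22 mm wide; open, the fingers measure 114 mm over their backs; the gripper's body (76 mm by 85 mm) begins 54 mm behind the grasp point. The pads swing forward as they close: fully open they stand 13 mm farther back than shut.
Start: joints at [1.446, 0.507, -0.238, 1.5, 0.126, 1.149, -0.155], TCP at [0.143, -0.608, 0.231] pointing down, gripper open.
Joint ranges: [-3.08, 3.08], [-0.24, 2.05], [-1.43, 1.35], [0, 2.5], [-1.52, 4.66], [0.17, 1.96], [-2.89, 2.89]. Speed limits (rad/s): [2.39, 2.39, 3.14, 3.14, 3.14, 3.14, 3.14].

INTERFACE

Orientations are given as a unit quaternion [w, x, y, z].
In Python, from cell import robot gives the robot as it stands. The module is installed in compiled form; this text tells all that it offers.
- The arm moves only by the shell command python3 -m creep 'ROWS' [FORCE]. ROWS is JSON, a list of rows, each a list of 5 numbers: the closure, from -1 (fully open) to 1 (shut), so that 0 is half open, then the shift along the tool's x, y, z in cm, then the turn about the tool's z in rad. A call has 1 to 5 rows; each row shifts and turns the commanded pose from where the row before left it, along the tool's axes as they then stand; what a row does not reach is not made up. A row lasts 1/12 s, in which the tool goes at most 41.7 mm and 7.16 degrees, less where a joint would pass 70% of its speed; a pose out of reach is approached as far as the arm can. A call with a gripper value outside its range is refused whole. The fingers move at their own pace and stop on an object; FORCE is the grip in N (left out, the last holds). Time passes only in rows, so rows that do not move let the fingers close. It gives the time, the measured TCP pose, the force, the opening and the grip force at its end, in the units of the state.
- robot.get_state(): the state, without advancing time (a new reading comes with each control period).
- robot.capture(name): name is "scene" or "top" or "wrist"; returns a dict with "image" (480x640x3 uint8, blue, green, red), "fov_y" (degrees; the focal length in pixels is half the picture's height over the tangent of half this angle, whatever the lens; pixels are square), "cx", "cy" (the principal point, pixels), "k1" (the pictures are not rectified: a ray, as slopes to the right and down, at radius r is drawn at 1 + k1 r^2 times it, then the intrinsics apply), "R" (3x3) and "t" (3): a world point X has camera coordinates R X + t; the wrist camera has in their place "tool_from_camera" (4x4, takes a point from camera to tool coordinates, whose origin is the TCP and whose axes are the flange's). Camera axes: x right, y down, z forward; pixel columns grow to the right and rows downward; lengths in m; the calibration is good to about 2 mm. A picture is of the moment at which its call begins: read the wrist's pose just before it. There is no depth.
- robot.sign_off(): hands the job in; it is judged then, once.
Trained networks look in a picture, given as the dict that the camera call returned (one of the last four; its "shot" number tells which), for a name from the list of things; names that differ only in an ending like _2 or _b are one class to them, and where a whole thing is asked for, a point or a joint stands for the part that bears it (a point fixed in the world has none). Each returns a list of dicts, best first, with "confidence" (0 to 1); they miss things now and then, are a little off and sometimes report something else, mostly with a low value. They report only what shows in the picture. A call takes as long as a camera call. They do not tell look-alikes from the thing itself.
- robot.boxes_of(picture, name): "extent" ([left, top, width, height] in pixels, round what is visible of it).
- robot.regions_of(picture, name): "pixels" (480x640 bool, what is visible of it) and "extent" ([left, top, width, height] in pixels, round what is visible of it).
The state is a dict: "time_s": time; "joint_pos": joint angles; "qvel": joint speeds; "joint_torque": joint torques, N m; "ee_pos": TCP position; "tool_rot": TCP orientation; "wrist_force": force on the tool from outside, world axes, zero at the start; "moment": the same for the moment, N m; "gripper_width": finger opening in m; "gripper_force": force on a finger pad.
Only numpy, scipy, OpenCV 4.12 (cv2) and the standard library are available. Lean on these libraries where they do the work, as an engineer would, in place of code of your own. Each camera call takes 0.05 s, during which the arm holds its last target. There are 200 camera calls.

## Working session

There is one attempt and no reset: what is moved stays moved. The work goes in short steps, Python scripts to look and compute and a shell command to move; the robot and the scene stay as the last step left them, time stands still between calls to the robot, and variables do not carry over. Pictures are saved under pics/ and viewed, at most 10 in all, crops included, and the job is handed in when it is done.

```bash
mkdir -p pics; cat > h.py <<'E'
import numpy as np, cv2
from cell import robot
from scipy.spatial.transform import Rotation as Rn
def rot(q): return Rn.from_quat([q[1],q[2],q[3],q[0]]).as_matrix()
def cam(p,st=None):
    f=240/np.tan(np.radians(p["fov_y"])/2)
    if "R" in p: R=np.array(p["R"]);t=np.array(p["t"])
    else:
        T=np.array(p["tool_from_camera"]); W=np.eye(4);W[:3,:3]=rot(st["tool_rot"]);W[:3,3]=st["ee_pos"]
        M=np.linalg.inv(W@T);R=M[:3,:3];t=M[:3,3]
    return dict(f=f,cx=p["cx"],cy=p["cy"],k1=p["k1"],R=R,t=t)
def proj(c,X):
    X=np.atleast_2d(X)@c["R"].T+c["t"]; s=X[:,:2]/X[:,2:]; r2=(s**2).sum(1,keepdims=True)
    return s*(1+c["k1"]*r2)*c["f"]+[c["cx"],c["cy"]]
def ray(c,uv):
    d=(np.array(uv,float)-[c["cx"],c["cy"]])/c["f"]; s=d.copy()
    for _ in range(20): s=d/(1+c["k1"]*(s**2).sum())
    return -c["R"].T@c["t"], c["R"].T@np.array([s[0],s[1],1])
def onz(c,uv,z):
    o,d=ray(c,uv); return o+d*(z-o[2])/d[2]
def tri(L):
    A=0;b=0
    for c,uv in L:
        o,d=ray(c,uv); d=d/np.linalg.norm(d);P=np.eye(3)-np.outer(d,d);A=A+P;b=b+P@o
    return np.linalg.solve(A,b)
E
cat > a.py <<'E'
from h import *
import pickle
st=robot.get_state();print(st["ee_pos"],st["tool_rot"],st["wrist_force"],st["gripper_width"],st["time_s"])
for n in ["scene","top","wrist"]:
    p=robot.capture(n);cv2.imwrite(f"pics/{n}0.png",p["image"]);c=cam(p,st);pickle.dump((p,c,st),open(f"{n}0.pkl","wb"))
    print(n,c["f"],c["k1"],-c["R"].T@c["t"],c["R"][2])
    for k in ["scriber","stand","fixture","punch_a"]:
        print(k,[(np.round(b["confidence"],2),np.round(b["extent"]).tolist()) for b in robot.boxes_of(p,k)[:4]])
E
python3 a.py
```

```text
[ 0.14277867 -0.60795273  0.23043409] [-8.75682365e-04  9.93344713e-01  1.15175936e-01 -1.34307442e-04] [ 0.50986146 -0.40464146  0.75631882] 0.08542154950919145 0.0
scene 553.6334307345321 -0.0032601283879881413 [ 1.28062427 -0.19077454  0.86332978] [-0.64044509  0.21517742 -0.73724403]
scriber [(np.float64(0.83), [176.0, 248.0, 14.0, 28.0]), (np.float64(0.59), [194.0, 206.0, 26.0, 30.0])]
stand [(np.float64(0.95), [111.0, 253.0, 99.0, 73.0])]
fixture [(np.float64(0.92), [276.0, 186.0, 106.0, 62.0]), (np.float64(0.66), [61.0, 177.0, 107.0, 66.0])]
punch_a [(np.float64(0.52), [127.0, 286.0, 10.0, 15.0]), (np.float64(0.5), [150.0, 269.0, 16.0, 20.0]), (np.float64(0.29), [464.0, 210.0, 37.0, 59.0])]
top 491.01080599906743 -0.04695890634903791 [0.33797049 0.01666721 1.18789881] [ 0.17685852  0.01028435 -0.98418255]
scriber [(np.float64(0.61), [434.0, 224.0, 11.0, 18.0]), (np.float64(0.6), [401.0, 286.0, 21.0, 32.0])]
stand []
fixture [(np.float64(0.65), [444.0, 308.0, 94.0, 56.0]), (np.float64(0.59), [257.0, 232.0, 95.0, 53.0])]
punch_a [(np.float64(0.65), [454.0, 220.0, 13.0, 11.0]), (np.float64(0.43), [473.0, 214.0, 11.0, 9.0]), (np.float64(0.31), [259.0, 231.0, 89.0, 55.0])]
wrist 372.7119807570332 -0.01876540782097062 [ 0.21971824 -0.58918346  0.37328049] [-0.29997522 -0.06927451 -0.95142835]
scriber []
stand []
fixture [(np.float64(0.77), [1.0, 0.0, 178.0, 18.0])]
punch_a []
```

```bash
python3 -c "
import cv2,numpy as np
a=cv2.imread('pics/scene0.png');b=cv2.imread('pics/top0.png')
cv2.imwrite('pics/s0.png',a)"
```

```text
(no output)
```

View pics/scene0.png

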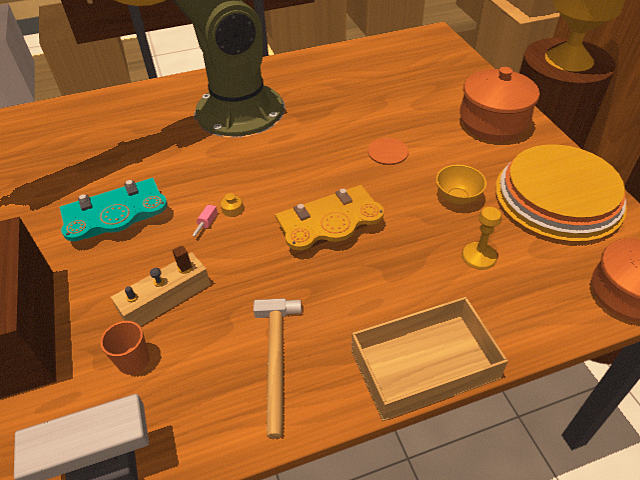

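View pics/top0.png

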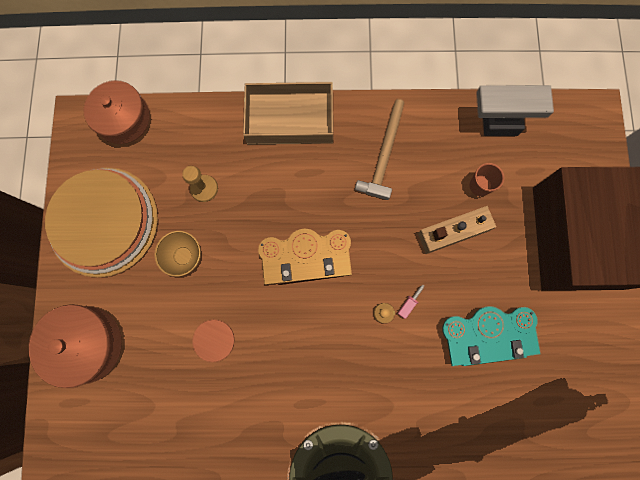

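```bash
cat > b.py <<'E'
from h import *
import pickle
ps,cs,_=pickle.load(open("scene0.pkl","rb"));pt,ct,_=pickle.load(open("top0.pkl","rb"))
# scriber box centre in both
print("scriber handle mid tri",tri([(ct,(439.5,233)),(cs,(182,258))]))
print("scriber onz .1", onz(ct,(439,233),.09))
print("holes top @z.07",[onz(ct,u,.075).round(4) for u in [(461,226),(481,219)]])
from scipy.optimize import least_squares
cor=np.array([[x,y,.05] for x,y in [(-.0275,.085),(-.0275,-.085),(.0275,-.085),(.0275,.085)]])
# stand top-face corners in top image
hsv=None
a=cv2.resize(pt["image"][195:260,405:505],None,fx=6,fy=6,interpolation=cv2.INTER_CUBIC)
b=cv2.resize(pt["image"][220:290,250:360],None,fx=6,fy=6,interpolation=cv2.INTER_CUBIC)
W=max(a.shape[1],b.shape[1]);
out=np.zeros((a.shape[0]+b.shape[0],W,3),np.uint8);out[:a.shape[0],:a.shape[1]]=a;out[a.shape[0]:,:b.shape[1]]=b
cv2.imwrite("pics/crop.png",cv2.resize(out,None,fx=.74,fy=.74)); print(out.shape)
E
python3 b.py
```

```text
scriber handle mid tri [ 0.54767652 -0.23353905  0.07921525]
scriber onz .1 [ 0.5455446  -0.23088123  0.09      ]
holes top @z.07 [array([ 0.5644, -0.2861,  0.075 ]), array([ 0.5806, -0.3337,  0.075 ])]
(810, 660, 3)
```

```bash
A='[[-1,1.9,-2.1,0,0],[-1,1.9,-2.1,0,0],[-1,1.9,-2.1,0,0],[-1,1.9,-2.1,0,0],[-1,1.9,-2.1,0,0]]'; python3 -m creep '[[-1,1.9,-2.1,0,0],[-1,1.9,-2.1,0,0],[-1,1.9,-2.1,0,0],[-1,1.9,-2.1,0,0],[-1,1.9,-2.1,0,0]]'; python3 -m creep '[[-1,1.9,-2.1,0,0],[-1,1.9,-2.1,0,0],[-1,1.9,-2.1,0,0],[-1,1.9,-2.1,0,0],[-1,1.9,-2.1,0,0]]'; python3 -m creep '[[-1,2.9,-0.62,0,0],[-1,2.9,-0.62,0,0],[-1,2.9,-0.62,0,0],[-1,2.9,-0.62,0,0],[-1,2.9,-0.62,0,0]]'; python3 -m creep '[[-1,2.9,-0.62,0,0],[-1,2.9,-0.62,0,0],[-1,2.9,-0.62,0,0],[-1,2.9,-0.62,0,0],[-1,2.9,-0.62,0,0]]'
```

```text
time_s: 1.17
ee_pos: [0.2119, -0.4833, 0.2314]
tool_rot: [0.0, 0.993, 0.115, 0.0]
wrist_force: [1.2, -0.6, 0.2]
gripper_width: 0.0852
gripper_force: 0.0
time_s: 1.58
ee_pos: [0.2804, -0.3593, 0.2315]
tool_rot: [0.0, 0.993, 0.115, 0.0]
wrist_force: [1.5, 0.5, -0.4]
gripper_width: 0.0851
gripper_force: 0.0
time_s: 2.0
ee_pos: [0.4152, -0.2964, 0.2316]
tool_rot: [0.0, 0.993, 0.115, 0.0]
wrist_force: [-0.7, -1.1, -0.1]
gripper_width: 0.0856
gripper_force: 0.0
time_s: 2.42
ee_pos: [0.5493, -0.2332, 0.2314]
tool_rot: [0.0, 0.993, 0.115, 0.0]
wrist_force: [0.0, -0.0, -0.6]
gripper_width: 0.0854
gripper_force: 0.0
```

View pics/crop.png

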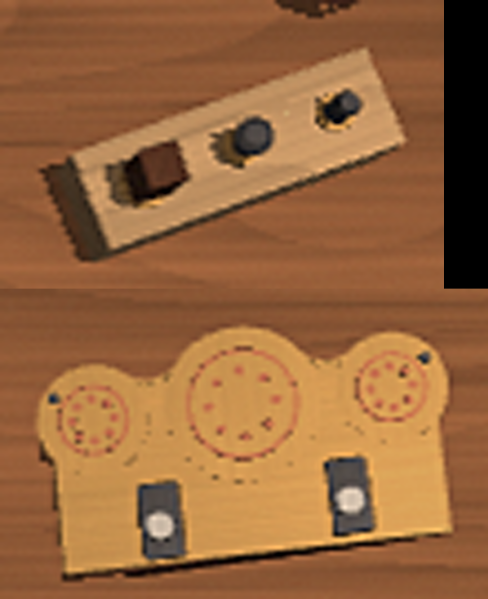

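```bash
cat > w.py <<'E'
from h import *
import pickle,sys
n=sys.argv[1]
st=robot.get_state();p=robot.capture("wrist");c=cam(p,st);pickle.dump((p,c,st),open(n+".pkl","wb"));cv2.imwrite(f"pics/{n}.png",p["image"])
for k in sys.argv[2:]: print(k,[(round(float(b["confidence"]),2),np.round(b["extent"]).tolist()) for b in robot.boxes_of(p,k)[:4]])
print(st["time_s"],st["ee_pos"],st["joint_pos"])
E
python3 w.py w1 scriber stand punch_a
python3 -m creep '[[-1,0,0,0,-0.12],[-1,0,0,0,-0.12],[-1,0,0,0,-0.12],[-1,0,0,0,-0.12],[-1,0,0,0,-0.12]]' >/dev/null
python3 -m creep '[[-1,0,0,0,-0.12],[-1,0,0,0,-0.12],[-1,0,0,0,-0.12],[-1,0,0,0,-0.12],[-1,0,0,0,-0.12]]' >/dev/null
python3 -m creep '[[-1,0,0,0,-0.12],[-1,0,0,0,-0.12],[-1,0,0,0,-0.12],[-1,0,0,0,-0.1],[-1,0,0,0,0]]'
python3 w.py w2 scriber stand punch_a
python3 -c "
import cv2,numpy as np
a=cv2.imread('pics/w1.png');b=cv2.imread('pics/w2.png')
cv2.imwrite('pics/w12.png',np.hstack([a,b])[:, :])
cv2.imwrite('pics/w12.png',cv2.resize(np.vstack([a[:400],b[:400]]),(480,600)))"
```

```text
scriber [(0.89, [302.0, 195.0, 32.0, 40.0]), (0.61, [206.0, 290.0, 59.0, 57.0])]
stand [(0.84, [282.0, 155.0, 196.0, 86.0])]
punch_a [(0.79, [431.0, 183.0, 29.0, 27.0]), (0.71, [280.0, 156.0, 198.0, 82.0]), (0.63, [364.0, 188.0, 35.0, 31.0])]
2.4167 [ 0.54927389 -0.23315297  0.23139891] [ 0.60282586  0.47463593 -0.3821232   1.57738084  0.19009999  1.12613259
 -1.1632238 ]
time_s: 3.87
ee_pos: [0.5467, -0.2354, 0.2312]
tool_rot: [-0.0, 0.584, 0.811, -0.001]
wrist_force: [0.6, 0.5, -0.2]
gripper_width: 0.0853
gripper_force: 0.0
scriber [(0.85, [141.0, 28.0, 72.0, 99.0]), (0.67, [306.0, 189.0, 31.0, 43.0])]
stand [(0.83, [289.0, 162.0, 65.0, 180.0]), (0.5, [306.0, 192.0, 32.0, 41.0])]
punch_a [(0.79, [309.0, 249.0, 27.0, 36.0]), (0.67, [312.0, 306.0, 22.0, 32.0]), (0.33, [455.0, 39.0, 185.0, 197.0])]
3.8667 [ 0.54667424 -0.23540549  0.23115952] [ 0.85854229  0.55091243 -0.818073    1.57760535  0.42343482  1.19967502
  0.28035472]
```

View pics/w2.png

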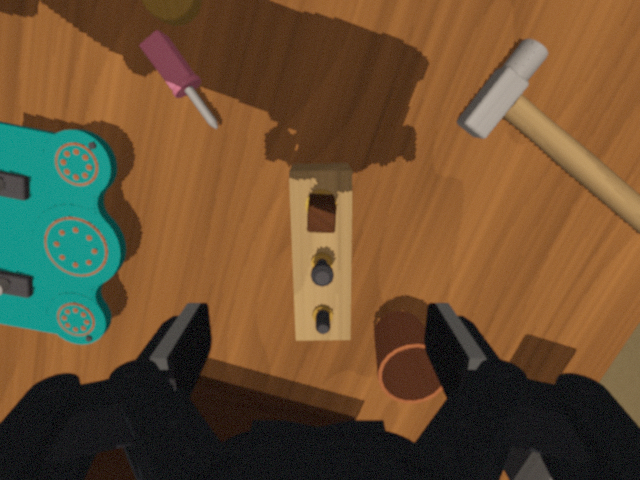

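```bash
cat > f.py <<'E'
from h import *
import pickle
from scipy.optimize import minimize
def box(a,b,z0,z1): return np.array([[x,y,z] for x in(-a,a) for y in(-b,b) for z in(z0,z1)])
def place(P,x,y,w,z=0):
    c,s=np.cos(w),np.sin(w); return np.c_[c*P[:,0]-s*P[:,1]+x,s*P[:,0]+c*P[:,1]+y,P[:,2]+z]
def hullmask(c,P):
    m=np.zeros((480*4,640*4),np.uint8); h=cv2.convexHull((proj(c,P)*4+1.5).astype(np.float32).reshape(-1,1,2))
    cv2.fillPoly(m,[h.astype(np.int32)],1); return cv2.resize(m.astype(np.float32),(640,480),interpolation=cv2.INTER_AREA)
D={n:pickle.load(open(n+".pkl","rb")) for n in ["w1","w2"]}
def fresh(n):  # masks need recent shots
    return {k:robot.regions_of(D[n][0],k) for k in ["scriber","stand"]}
M={n:fresh(n) for n in D}
def best(l,uv): # mask whose box centre nearest uv
    return min(l,key=lambda r:np.hypot(r["extent"][0]+r["extent"][2]/2-uv[0],r["extent"][1]+r["extent"][3]/2-uv[1]))["pixels"].astype(np.float32)
def fit(P,ms,x0):
    def cost(v):
        e=0
        for n,m in ms:
            q=hullmask(D[n][1],place(P,*v)); e+=np.abs(q-m).sum()/m.sum()
        return e
    S=np.array([x0]+[np.add(x0,d) for d in np.diag([.01,.01,.1,.01][:len(x0)])])
    return minimize(cost,x0,method="Nelder-Mead",options=dict(initial_simplex=S,xatol=1e-4,fatol=1e-4))
ms=[("w1",best(M["w1"]["stand"],(380,198))),("w2",best(M["w2"]["stand"],(322,250)))]
sc=[("w1",best(M["w1"]["scriber"],(318,215))),("w2",best(M["w2"]["scriber"],(322,213)))]
st=[(n,np.clip(m+s,0,1)) for (n,m),(_,s) in zip(ms,sc)]
for z in [0,None]:
    x0=[.564,-.286,.318]+([0.] if z is None else [])
    r=fit(box(.0275,.085,0,.05),ms,x0);print("stand",r.x.round(4),r.fun)
x=r.x
for x0 in ([.547,-.235,.33],[.547,-.235,.33,0.]):
    r=fit(box(.011,.011,.054,.1),sc,x0);print("scriber",r.x.round(4),r.fun)
st_=D["w2"][2]; R=rot(st_["tool_rot"]); print("tool yaw",np.arctan2(R[1,0],R[0,0]))
for n,uv in [("w1",(381,203)),("w1",(445,196))]: print(onz(D[n][1],uv,.08))
cu=onz(D["w2"][1],(409,375),.075);print("cup",cu)
E
python3 f.py
```

```text
stand [ 0.5671 -0.284   0.3392] 0.559050440788269
stand [ 5.671e-01 -2.840e-01  3.380e-01 -2.000e-04] 0.5585744380950928
scriber [ 0.549  -0.2318  0.3029] 0.22877237200737
scriber [ 0.5486 -0.232   0.3487 -0.0019] 0.22436542809009552
tool yaw 1.893117734626064
[ 0.57072413 -0.28007877  0.08      ]
[ 0.58812736 -0.32872992  0.08      ]
cup [ 0.68138968 -0.35946688  0.075     ]
```

```bash
python3 -m creep '[[-1,0.25,0.31,0,-0.017],[-1,0,0,3,0],[-1,0,0,3,0],[-1,0,0,3,0],[-1,0,0,3,0]]' 60|head -2
python3 -m creep '[[-1,0,0,2,0],[-1,0,0,2,0],[-1,0,0,1.0,0],[-0.3,0,0,0,0],[-0.3,0,0,0,0]]'
python3 -m creep '[[0,0,0,0,0],[0.3,0,0,0,0],[0.6,0,0,0,0],[1,0,0,0,0],[1,0,0,0,0]]'
python3 -m creep '[[1,0,0,0,0],[1,0,0,0,0],[1,0,0,0,0]]'
```

```text
time_s: 4.68
ee_pos: [0.5504, -0.2301, 0.1102]
time_s: 5.1
ee_pos: [0.5505, -0.2301, 0.0615]
tool_rot: [-0.0, 0.578, 0.816, 0.0]
wrist_force: [0.8, -0.1, 0.5]
gripper_width: 0.0636
gripper_force: 0.0
time_s: 5.52
ee_pos: [0.5507, -0.2308, 0.0625]
tool_rot: [0.001, 0.579, 0.816, 0.0]
wrist_force: [-1.5, -0.5, 6.4]
gripper_width: 0.0213
gripper_force: 59.1
time_s: 5.77
ee_pos: [0.5507, -0.2308, 0.0625]
tool_rot: [0.001, 0.579, 0.816, 0.0]
wrist_force: [-1.0, -0.4, 6.9]
gripper_width: 0.0215
gripper_force: 59.1
```

```bash
python3 -m creep '[[1,0,0,-0.5,0],[1,0,0,-1,0],[1,0,0,-1.5,0],[1,0,0,-2.5,0],[1,0,0,-2.5,0]]'
python3 -m creep '[[1,0,0,-2,0],[1,0,0,-1.5,0],[1,0,0,0,0]]'
python3 - <<'E'
from h import *
import pickle
pt,ct,_=pickle.load(open("top0.pkl","rb"))
b=onz(ct,(261.4,244.1),.042);a=onz(ct,(345,234.9),.042)
d=b-a;w=np.arctan2(d[1],d[0])-np.pi/2;L=np.hypot(*d[:2]);print(a,b,L,w)
e=np.array([np.cos(w),np.sin(w)]);print("origin",(a+b)[:2]/2-.0138*e)
E
```

```text
time_s: 6.18
ee_pos: [0.5497, -0.2302, 0.1424]
tool_rot: [-0.001, 0.578, 0.816, 0.0]
wrist_force: [1.4, -1.1, -0.5]
gripper_width: 0.021
gripper_force: 58.6
time_s: 6.43
ee_pos: [0.5519, -0.2304, 0.1804]
tool_rot: [0.003, 0.578, 0.816, 0.001]
wrist_force: [1.0, 0.2, -0.4]
gripper_width: 0.0217
gripper_force: 58.6
[ 0.55210497 -0.01832703  0.042     ] [0.53177451 0.18016367 0.042     ] 0.19952915505648242 0.1020692748260692
origin [0.52821156 0.07951221]
```

```bash
python3 -m creep '[[1,0.86,0.41,0,0],[1,1.72,0.82,0,0],[1,1.72,0.82,0,0],[1,1.72,0.82,0,0],[1,1.72,0.82,0,0]]' | head -2
python3 -m creep '[[1,1.72,0.82,0,0],[1,1.72,0.82,0,0],[1,1.72,0.82,0,0],[1,1.72,0.82,0,0],[1,1.72,0.82,0,0]]' | head -2
python3 -m creep '[[1,0.86,0.41,0,0],[1,0,0,0,0],[1,0,0,0,0]]'
python3 w.py w3 fixture scriber
```

```text
time_s: 6.85
ee_pos: [0.5586, -0.1435, 0.1752]
time_s: 7.27
ee_pos: [0.5687, -0.0488, 0.1751]
time_s: 7.52
ee_pos: [0.5702, -0.041, 0.1757]
tool_rot: [-0.0, 0.578, 0.816, -0.0]
wrist_force: [0.4, -0.9, -0.7]
gripper_width: 0.0213
gripper_force: 58.7
fixture [(0.63, [0.0, 334.0, 44.0, 136.0])]
scriber [(0.95, [42.0, 234.0, 83.0, 92.0]), (0.55, [289.0, 260.0, 64.0, 131.0])]
7.5167 [ 0.57024142 -0.04100423  0.17571334] [ 0.52568565  0.56587846 -0.79512485  1.72002669  0.45660878  1.0521917
 -0.08620847]
```

View pics/w3.png

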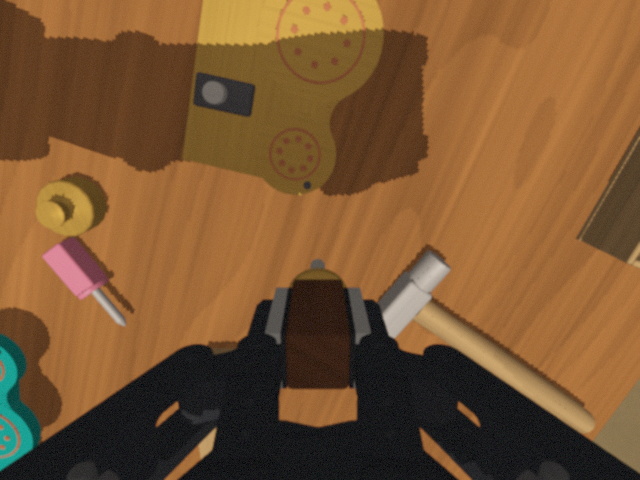

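```bash
cat > g.py <<'E'
from h import *
import pickle
p,c,st=pickle.load(open("w3.pkl","rb"))
for n,uv in [("rivet",(307,185)),("lobe",(295,153.5)),("mid",(320,37))]: print(n,onz(c,uv,.042).round(4))
print("weight",onz(c,(65,208),.02),"hammerhead",onz(c,(432,262),.02))
t=np.array(st["ee_pos"]); 
for d in (.0545,.0305,.0125): print(d,proj(c,t-[0,0,d]))
print("handle top",proj(c,t+[0,0,.0375]))
g=cv2.cvtColor(p["image"],cv2.COLOR_BGR2GRAY); 
cv2.imwrite("pics/w3c.png",cv2.resize(p["image"][130:300,250:400],None,fx=4,fy=3.5,interpolation=cv2.INTER_CUBIC))
E
python3 g.py
```

```text
rivet [ 0.5535 -0.0166  0.042 ]
lobe [0.5377 0.0024 0.042 ]
mid [0.5293 0.0809 0.042 ]
weight [ 0.37046485 -0.10550612  0.02      ] hammerhead [ 0.677841   -0.04820429  0.02      ]
0.0545 [[316.93217204 260.19596348]]
0.0305 [[316.78026788 277.90630075]]
0.0125 [[316.64003625 294.25917985]]
handle top [[316.05041355 363.05337567]]
```

View pics/w3c.png

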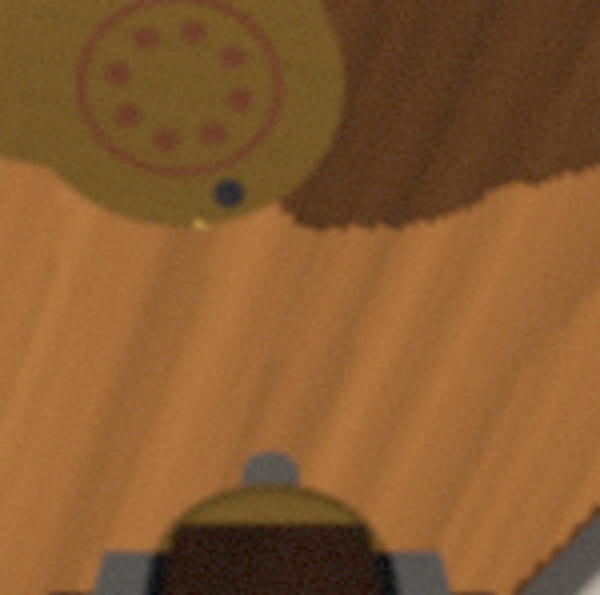

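```bash
python3 -m creep '[[1,0,0,1.7,0],[1,0,0,2.5,0],[1,0,0,2.5,0],[1,0,0,2.5,0],[1,0,0,1.5,0]]' | head -2
python3 -m creep '[[1,0.3,-0.12,0,0],[1,0.3,-0.12,0,0],[1,0.3,-0.12,0,0],[1,0.2,-0.08,0,0],[1,0,0,0,0]]'
cat > tr.py <<'E'
import numpy as np
from scipy.optimize import least_squares
D=np.degrees
def curve():
    P=[];N=[]
    def arc(c,r,a0,a1,sg):
        n=int(abs(a1-a0)*r/.05); 
        for a in np.linspace(a0,a1,n,endpoint=False):
            u=np.array([np.cos(a),np.sin(a)]);P.append(np.array(c)+r*u);N.append(sg*u)
    t1=np.arctan2(31.6,38.7);t2=np.arctan2(-48.4,38.7)
    arc((0,-80),34,np.radians(-65),t1,1)
    arc((38.7,-48.4),16,t1+np.pi,t2+np.pi,-1)
    arc((0,0),46,t2,-t2,1)
    arc((38.7,48.4),16,np.pi-t2,np.pi-t1,-1)
    arc((0,80),34,-t1,np.radians(62),1)
    return np.array(P),np.array(N)
P,N=curve(); S=np.r_[0,np.cumsum(np.hypot(*np.diff(P,axis=0).T))]
YAW=1.911; X=np.array([np.cos(YAW),np.sin(YAW)]);Y=np.array([np.sin(YAW),-np.cos(YAW)])
def W(pose,Q): # fixture mm -> world mm
    c,s=np.cos(pose[2]),np.sin(pose[2]); return Q@np.array([[c,s],[-s,c]])+pose[:2]
def near(pose,xy): # signed distance outside of curve, s index
    w=W(pose,P); i=np.argmin(((w-xy)**2).sum(1)); n=W(np.r_[0,0,pose[2]],N[i]); return (xy-w[i])@n,i,n
def fit(pose0,data,sig=(3,2,.01)):
    # data: (x,y mm, gap wanted mm)
    f=lambda p:np.r_[[(near(p,np.array(d[:2]))[0]-d[2])/.3 for d in data],(p-pose0)/sig]
    return least_squares(f,pose0,diff_step=1e-4,x_scale=[1,1,.01]).x
E
python3 -c "
from tr import *
from cell import robot
p=np.array([529.2,81.2,.104]);x=np.array(robot.get_state()['ee_pos'])*1e3
g,i,n=near(p,x[:2]);print(g,S[i],S[-1],n,x)
print('start s',S[np.argmin(np.hypot(*(P-[19.5,-107.9]).T))],'end',S[np.argmin(np.hypot(*(P-[19.5,107.9]).T))])"
```

```text
time_s: 8.08
ee_pos: [0.5694, -0.0429, 0.0668]
time_s: 8.5
ee_pos: [0.5632, -0.0315, 0.0706]
tool_rot: [0.001, 0.578, 0.816, 0.001]
wrist_force: [-1.0, -0.0, -0.4]
gripper_width: 0.0215
gripper_force: 58.7
7.984381552841697 4.050200232425618 254.97148978763283 [ 0.61268689 -0.79032574] [563.24003426 -31.53998274  70.63097449]
start s 5.90029169662003 end 250.9199505724654
```

```bash
python3 -m creep '[[1,0.12,-0.05,0,0],[1,0.12,-0.05,0,0],[1,0.12,-0.05,0,0],[1,0.12,-0.05,0,0],[1,0,0,0,0]]' | sed -n '2p;4p'
python3 -m creep '[[1,0.08,-0.03,0,0],[1,0,0,0,0]]'| sed -n '2p;4p'
python3 -m creep '[[1,0.08,-0.03,0,0],[1,0,0,0,0]]'| sed -n '2p;4p'
```

```text
ee_pos: [0.5592, -0.028, 0.0694]
wrist_force: [0.7, 0.2, -0.8]
ee_pos: [0.5588, -0.0275, 0.0692]
wrist_force: [-0.2, -0.1, -0.6]
ee_pos: [0.5583, -0.0268, 0.0693]
wrist_force: [0.3, -0.2, -0.2]
```

```bash
python3 -m creep '[[1,0.08,-0.03,0,0],[1,0,0,0,0]]'| sed -n '2p;4p'
python3 -m creep '[[1,0.08,-0.03,0,0],[1,0,0,0,0]]'| sed -n '2p;4p'
```

```text
ee_pos: [0.5577, -0.0261, 0.0693]
wrist_force: [0.2, 0.6, -0.8]
ee_pos: [0.5571, -0.0255, 0.0693]
wrist_force: [0.1, -0.5, -1.7]
```

```bash
python3 -m creep '[[1,0.06,-0.02,0,0],[1,0,0,0,0]]'| sed -n '2p;4p'
```

```text
ee_pos: [0.557, -0.0254, 0.0693]
wrist_force: [0.4, -1.7, -1.1]
```

```bash
cat > step.py <<'E'
from tr import *
from cell import robot
import sys,json,os
ds,n=float(sys.argv[1]),int(sys.argv[2]); Fd=float(sys.argv[3]) if len(sys.argv)>3 else 4.
st=robot.get_state(); x=np.array(st["ee_pos"])*1e3; F=np.array(st["wrist_force"])
f="log.json"; L=json.load(open(f)) if os.path.exists(f) else []
p0=np.array([529.2,81.2,.104]); pose=fit(p0,[l[:3] for l in L]) if L else p0
g,i,nn=near(pose,x[:2]); Fn=F[:2]@nn
if Fn>.7: L.append([x[0],x[1],-Fn/8,Fn]); json.dump(L,open(f,"w"))
pose=fit(p0,[l[:3] for l in L]); g,i,nn=near(pose,x[:2])
s=S[i]; adj=np.clip(.7*(Fd-Fn)/3.5,-1.2,.8)
print("t",st["time_s"],"z",x[2].round(1),"s",s.round(1),"gap",g.round(2),"Fn",Fn.round(2),"Ft",(F[:2]@[-nn[1],nn[0]]).round(2),"F",F.round(1),"pose",(pose-p0).round(3),"adj",adj.round(2))
w=W(pose,P); Nw=W(np.r_[0,0,pose[2]],N); rows=[]
j0=i
pen=lambda k:adj*min(1,(k+1)/2)
prev=w[i]; 
for k in range(n):
    j=np.searchsorted(S,min(s+ds*(k+1)/n,S[-1]-.01)); j=min(j,len(S)-1); q=w[j]-pen(k)*Nw[j]+ (0 if 1 else 0)
    # keep current press depth along the turning normal: command depth d0 = Fn/3.5
    d0=max(Fn,0)/3.5; q=q-d0*Nw[j]
    if k==0: prev=w[i]-d0*Nw[i]
    d=(q-prev)/10; prev=q; rows.append([1,round(float(d@X),2),round(float(d@Y),2),0,0])
    prev=prev-(d-(rows[-1][1]*X+rows[-1][2]*Y))*10
print(json.dumps(rows))
E
python3 step.py 6 3 3.5
```

```text
t 9.75 z 69.3 s 3.1 gap -0.21 Fn 1.61 Ft -0.62 F [ 0.4 -1.7 -1.1] pose [-0.413  0.251 -0.   ] adj 0.38
[[1, 0.08, 0.18, 0, 0], [1, 0.09, 0.18, 0, 0], [1, 0.08, 0.17, 0, 0]]
```

```bash
python3 -m creep '[[1, 0.08, 0.18, 0, 0], [1, 0.09, 0.18, 0, 0], [1, 0.08, 0.17, 0, 0]]' >/dev/null; python3 step.py 12 5
```

```text
t 10.0 z 69.3 s 8.9 gap -0.33 Fn 2.7 Ft -1.41 F [ 1.  -2.9 -0.6] pose [-0.32   0.312 -0.   ] adj 0.26
[[1, 0.12, 0.2, 0, 0], [1, 0.14, 0.19, 0, 0], [1, 0.14, 0.19, 0, 0], [1, 0.15, 0.17, 0, 0], [1, 0.16, 0.17, 0, 0]]
```

```bash
python3 -m creep '[[1, 0.12, 0.2, 0, 0], [1, 0.14, 0.19, 0, 0], [1, 0.14, 0.19, 0, 0], [1, 0.15, 0.17, 0, 0], [1, 0.16, 0.17, 0, 0]]' >/dev/null; python3 step.py 12 5
```

```text
t 10.4167 z 69.5 s 20.8 gap -0.57 Fn 4.82 Ft -2.04 F [ 3.6 -3.8 -0.4] pose [0.021 0.604 0.   ] adj -0.16
[[1, 0.17, 0.16, 0, 0], [1, 0.18, 0.15, 0, 0], [1, 0.19, 0.12, 0, 0], [1, 0.2, 0.12, 0, 0], [1, 0.21, 0.09, 0, 0]]
```

```bash
python3 -m creep '[[1, 0.17, 0.16, 0, 0], [1, 0.18, 0.15, 0, 0], [1, 0.19, 0.12, 0, 0], [1, 0.2, 0.12, 0, 0], [1, 0.21, 0.09, 0, 0]]' >/dev/null; python3 step.py 12 5
```

```text
t 10.8333 z 69.5 s 33.3 gap -0.66 Fn 5.34 Ft -1.59 F [ 5.2 -1.9 -0.8] pose [0.049 0.634 0.   ] adj -0.27
[[1, 0.21, 0.09, 0, 0], [1, 0.22, 0.08, 0, 0], [1, 0.22, 0.05, 0, 0], [1, 0.23, 0.03, 0, 0], [1, 0.23, 0.02, 0, 0]]
```

```bash
python3 -m creep '[[1, 0.21, 0.09, 0, 0], [1, 0.22, 0.08, 0, 0], [1, 0.22, 0.05, 0, 0], [1, 0.23, 0.03, 0, 0], [1, 0.23, 0.02, 0, 0]]' >/dev/null; python3 step.py 12 5
```

```text
t 11.25 z 69.5 s 45.1 gap -0.61 Fn 4.78 Ft -2.25 F [ 5.2 -0.8 -0.8] pose [0.037 0.618 0.   ] adj -0.16
[[1, 0.23, 0.01, 0, 0], [1, 0.23, -0.01, 0, 0], [1, 0.23, -0.03, 0, 0], [1, 0.23, -0.04, 0, 0], [1, 0.22, -0.07, 0, 0]]
```

```bash
python3 -m creep '[[1, 0.23, 0.01, 0, 0], [1, 0.23, -0.01, 0, 0], [1, 0.23, -0.03, 0, 0], [1, 0.23, -0.04, 0, 0], [1, 0.22, -0.07, 0, 0]]' >/dev/null; python3 step.py 10 5
```

```text
t 11.6667 z 69.4 s 57.1 gap -0.59 Fn 4.71 Ft -1.58 F [ 4.7  1.6 -0.2] pose [0.035 0.615 0.   ] adj -0.14
[[1, 0.18, -0.06, 0, 0], [1, 0.18, -0.07, 0, 0], [1, 0.19, -0.08, 0, 0], [1, 0.21, -0.07, 0, 0], [1, 0.21, -0.04, 0, 0]]
```

```bash
python3 -m creep '[[1, 0.18, -0.06, 0, 0], [1, 0.18, -0.07, 0, 0], [1, 0.19, -0.08, 0, 0], [1, 0.21, -0.07, 0, 0], [1, 0.21, -0.04, 0, 0]]' >/dev/null; python3 step.py 10 5
```

```text
t 12.0833 z 69.5 s 66.9 gap -0.62 Fn 5.27 Ft -1.96 F [ 5.6  0.7 -1. ] pose [ 0.095  0.634 -0.   ] adj -0.25
[[1, 0.22, -0.0, 0, 0], [1, 0.21, 0.02, 0, 0], [1, 0.22, 0.04, 0, 0], [1, 0.2, 0.06, 0, 0], [1, 0.2, 0.09, 0, 0]]
```

```bash
python3 -m creep '[[1, 0.22, 0, 0, 0], [1, 0.21, 0.02, 0, 0], [1, 0.22, 0.04, 0, 0], [1, 0.2, 0.06, 0, 0], [1, 0.2, 0.09, 0, 0]]' >/dev/null; python3 step.py 10 5
```

```text
t 12.5 z 69.3 s 75.8 gap -0.6 Fn 4.86 Ft -2.87 F [ 4.6 -3.3 -0.3] pose [ 0.124  0.635 -0.001] adj -0.17
[[1, 0.19, 0.11, 0, 0], [1, 0.17, 0.13, 0, 0], [1, 0.16, 0.15, 0, 0], [1, 0.14, 0.16, 0, 0], [1, 0.12, 0.18, 0, 0]]
```

```bash
python3 -m creep '[[1, 0.19, 0.11, 0, 0], [1, 0.17, 0.13, 0, 0], [1, 0.16, 0.15, 0, 0], [1, 0.14, 0.16, 0, 0], [1, 0.12, 0.18, 0, 0]]' >/dev/null; python3 step.py 12 5
```

```text
t 12.9167 z 68.8 s 84.7 gap -0.66 Fn 5.82 Ft -2.78 F [ 3.  -5.7  0.7] pose [ 0.228  0.623 -0.002] adj -0.36
[[1, 0.11, 0.24, 0, 0], [1, 0.09, 0.22, 0, 0], [1, 0.11, 0.2, 0, 0], [1, 0.13, 0.2, 0, 0], [1, 0.13, 0.19, 0, 0]]
```

```bash
python3 -m creep '[[1, 0.11, 0.24, 0, 0], [1, 0.09, 0.22, 0, 0], [1, 0.11, 0.2, 0, 0], [1, 0.13, 0.2, 0, 0], [1, 0.13, 0.19, 0, 0]]' >/dev/null; python3 step.py 14 5
```

```text
t 13.3333 z 68.9 s 98.0 gap -0.56 Fn 4.18 Ft -1.99 F [ 2.5 -3.9 -0.5] pose [ 0.19   0.623 -0.002] adj -0.04
[[1, 0.17, 0.21, 0, 0], [1, 0.19, 0.2, 0, 0], [1, 0.2, 0.18, 0, 0], [1, 0.21, 0.18, 0, 0], [1, 0.22, 0.16, 0, 0]]
```

```bash
python3 -m creep '[[1, 0.17, 0.21, 0, 0], [1, 0.19, 0.2, 0, 0], [1, 0.2, 0.18, 0, 0], [1, 0.21, 0.18, 0, 0], [1, 0.22, 0.16, 0, 0]]' >/dev/null; python3 step.py 15 5
```

```text
t 13.75 z 69.3 s 113.9 gap -0.28 Fn 1.04 Ft 0.67 F [ 1.2  0.4 -0.8] pose [ 0.078  0.593 -0.   ] adj 0.59
[[1, 0.27, 0.12, 0, 0], [1, 0.28, 0.1, 0, 0], [1, 0.27, 0.12, 0, 0], [1, 0.28, 0.09, 0, 0], [1, 0.29, 0.07, 0, 0]]
```

```bash
python3 -m creep '[[1, 0.19, 0.04, 0, 0], [1, 0.27, 0.1, 0, 0], [1, 0.27, 0.11, 0, 0]]' >/dev/null; python3 step.py 14 5 4.5
```

```text
t 14.0 z 69.5 s 120.8 gap -0.5 Fn 3.43 Ft -1.89 F [ 3.3 -2.1 -1.3] pose [0.043 0.579 0.   ] adj 0.21
[[1, 0.26, 0.09, 0, 0], [1, 0.26, 0.07, 0, 0], [1, 0.27, 0.07, 0, 0], [1, 0.26, 0.05, 0, 0], [1, 0.28, 0.03, 0, 0]]
```

```bash
python3 -m creep '[[1, 0.26, 0.09, 0, 0], [1, 0.26, 0.07, 0, 0], [1, 0.27, 0.07, 0, 0], [1, 0.26, 0.05, 0, 0], [1, 0.28, 0.03, 0, 0]]' >/dev/null; python3 step.py 12 5 4.5
```

```text
t 14.4167 z 69.6 s 135.2 gap -0.51 Fn 3.94 Ft -2.08 F [ 4.3 -1.  -0.9] pose [0.034 0.573 0.   ] adj 0.11
[[1, 0.23, 0.01, 0, 0], [1, 0.24, -0.0, 0, 0], [1, 0.23, -0.01, 0, 0], [1, 0.23, -0.03, 0, 0], [1, 0.23, -0.03, 0, 0]]
```

```bash
python3 -m creep '[[1, 0.23, 0.01, 0, 0], [1, 0.24, 0, 0, 0], [1, 0.23, -0.01, 0, 0], [1, 0.23, -0.03, 0, 0], [1, 0.23, -0.03, 0, 0]]' >/dev/null; python3 step.py 12 5 4.5
```

```text
t 14.8333 z 69.6 s 147.5 gap -0.52 Fn 4.63 Ft -1.03 F [ 4.5  1.4 -0. ] pose [0.051 0.59  0.   ] adj -0.03
[[1, 0.23, -0.05, 0, 0], [1, 0.22, -0.05, 0, 0], [1, 0.23, -0.08, 0, 0], [1, 0.21, -0.08, 0, 0], [1, 0.22, -0.09, 0, 0]]
```

```bash
python3 -m creep '[[1, 0.23, -0.05, 0, 0], [1, 0.22, -0.05, 0, 0], [1, 0.23, -0.08, 0, 0], [1, 0.21, -0.08, 0, 0], [1, 0.22, -0.09, 0, 0]]' >/dev/null; python3 step.py 11 5 4.5
```

```text
t 15.25 z 69.6 s 159.6 gap -0.46 Fn 3.64 Ft -1.56 F [ 3.7  1.5 -1.9] pose [0.05  0.589 0.   ] adj 0.17
[[1, 0.19, -0.1, 0, 0], [1, 0.18, -0.12, 0, 0], [1, 0.18, -0.11, 0, 0], [1, 0.18, -0.12, 0, 0], [1, 0.18, -0.14, 0, 0]]
```

```bash
python3 -m creep '[[1, 0.19, -0.1, 0, 0], [1, 0.18, -0.12, 0, 0], [1, 0.18, -0.11, 0, 0], [1, 0.18, -0.12, 0, 0], [1, 0.18, -0.14, 0, 0]]' >/dev/null; python3 step.py 10 5 4.5
```

```text
t 15.6667 z 69.6 s 170.8 gap -0.48 Fn 5.21 Ft -2.03 F [ 4.8  2.9 -1.6] pose [ 0.07   0.628 -0.   ] adj -0.14
[[1, 0.19, -0.1, 0, 0], [1, 0.21, -0.08, 0, 0], [1, 0.21, -0.06, 0, 0], [1, 0.21, -0.03, 0, 0], [1, 0.22, -0.01, 0, 0]]
```

```bash
python3 -m creep '[[1, 0.19, -0.1, 0, 0], [1, 0.21, -0.08, 0, 0], [1, 0.21, -0.06, 0, 0], [1, 0.21, -0.03, 0, 0], [1, 0.22, -0.01, 0, 0]]' >/dev/null; python3 step.py 9 5 4.5
```

```text
t 16.0833 z 69.5 s 180.2 gap -0.64 Fn 6.46 Ft -1.92 F [ 6.7  0.4 -0.7] pose [ 0.108  0.636 -0.001] adj -0.39
[[1, 0.2, 0.03, 0, 0], [1, 0.19, 0.05, 0, 0], [1, 0.19, 0.06, 0, 0], [1, 0.18, 0.07, 0, 0], [1, 0.17, 0.1, 0, 0]]
```

```bash
python3 -m creep '[[1, 0.2, 0.03, 0, 0], [1, 0.19, 0.05, 0, 0], [1, 0.19, 0.06, 0, 0], [1, 0.18, 0.07, 0, 0], [1, 0.17, 0.1, 0, 0]]' >/dev/null; python3 step.py 9 5 4.5
```

```text
t 16.5 z 69.2 s 188.3 gap -0.59 Fn 4.89 Ft -3.69 F [ 4.2 -4.4 -0. ] pose [ 0.113  0.634 -0.001] adj -0.08
[[1, 0.16, 0.11, 0, 0], [1, 0.15, 0.12, 0, 0], [1, 0.14, 0.14, 0, 0], [1, 0.12, 0.15, 0, 0], [1, 0.11, 0.13, 0, 0]]
```

```bash
python3 -m creep '[[1, 0.16, 0.11, 0, 0], [1, 0.15, 0.12, 0, 0], [1, 0.14, 0.14, 0, 0], [1, 0.12, 0.15, 0, 0], [1, 0.11, 0.13, 0, 0]]' >/dev/null; python3 step.py 10 5 4.5
```

```text
t 16.9167 z 68.7 s 196.1 gap -0.72 Fn 6.68 Ft -2.25 F [ 4.5 -5.4 -1.7] pose [ 0.13   0.615 -0.001] adj -0.44
[[1, 0.11, 0.16, 0, 0], [1, 0.11, 0.15, 0, 0], [1, 0.15, 0.13, 0, 0], [1, 0.14, 0.12, 0, 0], [1, 0.16, 0.11, 0, 0]]
```

```bash
python3 -m creep '[[1, 0.11, 0.16, 0, 0], [1, 0.11, 0.15, 0, 0], [1, 0.15, 0.13, 0, 0], [1, 0.14, 0.12, 0, 0], [1, 0.16, 0.11, 0, 0]]' >/dev/null; python3 step.py 10 5 4.5
```

```text
t 17.3333 z 69.2 s 208.4 gap -0.47 Fn 2.8 Ft -1.89 F [ 2.4 -2.4 -0.3] pose [ 0.116  0.619 -0.001] adj 0.34
[[1, 0.18, 0.08, 0, 0], [1, 0.18, 0.06, 0, 0], [1, 0.18, 0.08, 0, 0], [1, 0.19, 0.06, 0, 0], [1, 0.18, 0.05, 0, 0]]
```

```bash
python3 -m creep '[[1, 0.18, 0.08, 0, 0], [1, 0.18, 0.06, 0, 0], [1, 0.18, 0.08, 0, 0], [1, 0.19, 0.06, 0, 0], [1, 0.18, 0.05, 0, 0]]' >/dev/null; python3 step.py 10 5 4.5
```

```text
t 17.75 z 69.3 s 218.7 gap -0.39 Fn 1.87 Ft -0.75 F [ 1.9 -0.5  0.1] pose [ 0.101  0.613 -0.001] adj 0.53
[[1, 0.2, 0.01, 0, 0], [1, 0.19, 0.0, 0, 0], [1, 0.2, 0.02, 0, 0], [1, 0.19, 0.0, 0, 0], [1, 0.19, -0.01, 0, 0]]
```

```bash
python3 -m creep '[[1, 0.19, -0.02, 0, 0], [1, 0.19, 0, 0, 0], [1, 0.2, 0.02, 0, 0], [1, 0.19, 0, 0, 0], [1, 0.19, -0.01, 0, 0]]' >/dev/null; python3 step.py 10 5 5
```

```text
t 18.1667 z 69.6 s 228.1 gap -0.59 Fn 4.94 Ft -1.33 F [ 5.1  0.7 -0.8] pose [ 0.103  0.615 -0.001] adj 0.01
[[1, 0.19, -0.02, 0, 0], [1, 0.19, -0.02, 0, 0], [1, 0.19, -0.04, 0, 0], [1, 0.18, -0.05, 0, 0], [1, 0.19, -0.06, 0, 0]]
```

```bash
python3 -m creep '[[1, 0.19, -0.02, 0, 0], [1, 0.19, -0.02, 0, 0], [1, 0.19, -0.04, 0, 0], [1, 0.18, -0.05, 0, 0], [1, 0.19, -0.06, 0, 0]]' >/dev/null; python3 step.py 10 5 5
```

```text
t 18.5833 z 69.6 s 238.5 gap -0.51 Fn 4.01 Ft -2.22 F [ 4.5  0.9 -1. ] pose [ 0.103  0.614 -0.001] adj 0.2
[[1, 0.17, -0.08, 0, 0], [1, 0.17, -0.09, 0, 0], [1, 0.17, -0.1, 0, 0], [1, 0.16, -0.1, 0, 0], [1, 0.16, -0.11, 0, 0]]
```

```bash
python3 -m creep '[[1, 0.17, -0.08, 0, 0], [1, 0.17, -0.09, 0, 0], [1, 0.17, -0.1, 0, 0], [1, 0.16, -0.1, 0, 0], [1, 0.16, -0.11, 0, 0]]' >/dev/null; python3 step.py 5 3 5
```

```text
t 19.0 z 69.6 s 248.8 gap -0.54 Fn 4.93 Ft -3.32 F [ 5.5  2.4 -0.5] pose [ 0.105  0.626 -0.001] adj 0.01
[[1, 0.13, -0.1, 0, 0], [1, 0.11, -0.11, 0, 0], [1, 0.11, -0.11, 0, 0]]
```

```bash
python3 -m creep '[[1, 0.13, -0.1, 0, 0], [1, 0.11, -0.11, 0, 0], [1, 0.11, -0.11, 0, 0]]' >/dev/null; python3 step.py 1 1 5; python3 - <<'E'
from tr import *
from cell import robot
x=np.array(robot.get_state()["ee_pos"])*1e3
g,i,n=near(np.array([529.3,81.8,.103]),x[:2]); o=n*40
print(x,n,"retreat cm 4cm:",(o@X/10).round(2),(o@Y/10).round(2))
E
```

```text
t 19.25 z 69.6 s 253.7 gap -0.53 Fn 4.21 Ft -1.76 F [ 3.3  3.1 -0.9] pose [ 0.104  0.625 -0.001] adj 0.16
[[1, 0.06, -0.08, 0, 0]]
[534.87593569 191.87873739  69.57655818] [0.41269716 0.9108683 ] retreat cm 4cm: 2.88 2.77
```

```bash
python3 -m creep '[[1,0.5,0.5,0,0],[1,0.94,0.88,0,0],[1,0,0,-2,0],[1,0,0,-3,0],[1,0,0,-3,0]]' | sed -n '2p;4p'
python3 -m creep '[[1,0,0,-2,0],[1,0,0,-1.5,0],[1,-0.8,-0.28,0,0],[1,-1.9,-0.64,0,0],[1,-2.8,-0.94,0,0]]' | sed -n '2p;4p'
python3 -m creep '[[1,-2.8,-0.94,0,0],[1,-2.8,-0.94,0,0],[1,-2.8,-0.94,0,0],[1,-2.8,-0.94,0,0],[1,-2.8,-0.94,0,0]]' | sed -n '2p;4p'
python3 -m creep '[[1,-2.8,-0.94,0,0],[1,-2.8,-0.94,0,0],[1,-2.8,-0.94,0,0],[1,-2.8,-0.94,0,0],[1,-2.8,-0.94,0,0]]' | sed -n '2p;4p'
python3 -m creep '[[1,-2.8,-0.94,0,0],[1,-2.5,-0.84,0,0],[1,-1.2,-0.4,0,0],[1,0,0,0,0],[1,0,0,0,0]]'
```

```text
ee_pos: [0.5416, 0.2093, 0.149]
wrist_force: [0.2, 0.5, -0.9]
ee_pos: [0.5426, 0.1526, 0.1836]
wrist_force: [0.1, -1.0, -1.3]
ee_pos: [0.5445, 0.0012, 0.1829]
wrist_force: [-0.4, -0.4, -1.3]
ee_pos: [0.5464, -0.1462, 0.1828]
wrist_force: [-0.0, -0.3, -0.2]
time_s: 21.33
ee_pos: [0.548, -0.2127, 0.1832]
tool_rot: [-0.001, 0.579, 0.815, 0.0]
wrist_force: [0.3, 1.2, -0.6]
gripper_width: 0.0213
gripper_force: 59.2
```

```bash
python3 -m creep '[[1,-1,-0.3,0,0],[1,-0.85,-0.28,0,0],[1,0,0,0,0],[1,0,0,0,0]]'|sed -n '2p'
python3 w.py w4 stand; python3 - <<'E'
from h import *
import pickle
p,c,st=pickle.load(open("w4.pkl","rb"))
print("pred hole",proj(c,[.5487,-.2321,.05]),"tip pred",proj(c,np.array(st["ee_pos"])-[0,0,.0545]))
cv2.imwrite("pics/w4c.png",cv2.resize(p["image"][150:310,230:410],None,fx=4,fy=3.5,interpolation=cv2.INTER_CUBIC))
E
```

```text
ee_pos: [0.5492, -0.2328, 0.1842]
stand [(0.78, [282.0, 173.0, 74.0, 115.0])]
21.6667 [ 0.54924938 -0.23282553  0.18418971] [ 0.82742052  0.58754987 -0.77216143  1.64345808  0.44959654  1.09691984
  0.26610039]
pred hole [[316.71397809 220.44479213]] tip pred [[316.82914243 260.20420219]]
```

View pics/w4c.png

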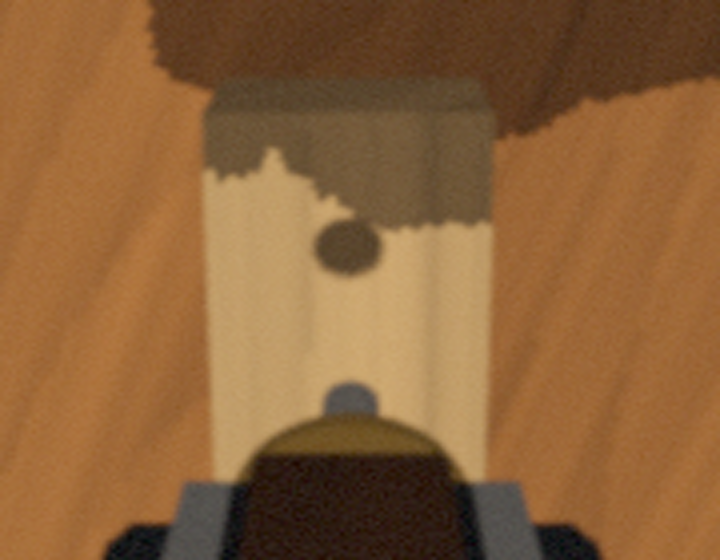

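```bash
python3 -m creep '[[1,0.12,-0.04,2,0],[1,0,0,2.5,0],[1,0,0,1.5,0],[1,0,0,1,0],[1,0,0,0,0]]'|sed -n '2p;4p'
python3 -m creep '[[1,0,0,0.6,0],[1,0,0,0.6,0],[1,0,0,0.6,0],[1,0,0,0,0]]'|sed -n '2p;4p'
```

```text
ee_pos: [0.5474, -0.2311, 0.1124]
wrist_force: [-1.0, 0.7, -1.0]
ee_pos: [0.5481, -0.2317, 0.0956]
wrist_force: [-0.6, -0.6, -1.2]
```

```bash
python3 -m creep '[[1,0,0,0.6,0],[1,0,0,0.6,0],[1,0,0,0.6,0],[1,0,0,0.6,0],[1,0,0,0.5,0]]'|sed -n '2p;4p'
python3 -m creep '[[1,0,0,0.1,0],[1,0,0,0.0,0]]'|sed -n '2p;4p'
```

```text
ee_pos: [0.5482, -0.2317, 0.0665]
wrist_force: [0.7, -0.9, -0.8]
ee_pos: [0.5482, -0.2316, 0.0657]
wrist_force: [-0.5, -0.5, -0.3]
```

```bash
python3 -m creep '[[1,0,0,0.15,0],[1,0,0,0.0,0]]'|sed -n '2p;4p'
python3 -m creep '[[1,0,0,0.1,0],[1,0,0,0.0,0]]'|sed -n '2p;4p'
python3 -m creep '[[1,0,0,0.05,0],[1,0,0,0.0,0]]'|sed -n '2p;4p'
```

```text
ee_pos: [0.5486, -0.2317, 0.0648]
wrist_force: [-0.8, 1.5, -1.4]
ee_pos: [0.5485, -0.2318, 0.0639]
wrist_force: [-0.5, -0.7, -0.5]
ee_pos: [0.5485, -0.2318, 0.0633]
wrist_force: [0.6, 0.0, -0.4]
```

```bash
python3 -m creep '[[1,0,0,0.1,0],[1,0,0,0.0,0]]'|sed -n '2p;4p'
python3 -m creep '[[1,0,0,0.05,0],[1,0,0,0.0,0]]'|sed -n '2p;4p'
python3 -m creep '[[1,0,0,0.05,0],[1,0,0,0.0,0]]'|sed -n '2p;4p'
```

```text
ee_pos: [0.5486, -0.2318, 0.0625]
wrist_force: [-0.1, 0.1, 3.3]
ee_pos: [0.5486, -0.2317, 0.0625]
wrist_force: [-2.5, 0.1, 6.7]
ee_pos: [0.5486, -0.2318, 0.0625]
wrist_force: [-3.5, 0.0, 11.1]
```

```bash
python3 -m creep '[[1,0,0,-0.08,0],[1,0,0,0,0],[0.3,0,0,0,0],[0,0,0,0,0],[-0.3,0,0,0,0]]' 20|sed -n '2p;4,5p'
python3 -m creep '[[-0.6,0,0,0,0],[-1,0,0,0,0],[-1,0,0,0,0],[-1,0,0,0,0]]'|sed -n '2p;4,5p'
python3 -m creep '[[-1,0,0,-1,0],[-1,0,0,-2,0],[-1,0,0,-3,0],[-1,0,0,-3,0],[-1,0,0,-3,0]]'|sed -n '2p;4p'
python3 -m creep '[[-1,0,0,-3,0],[-1,0,0,-2,0],[-1,0,0,0,0],[-1,0,0,0,0]]'|sed -n '2p;4p'
python3 w.py w5 scriber stand; python3 - <<'E'
from h import *
import pickle
p,c,st=pickle.load(open("w5.pkl","rb"))
b=lambda z,a:[[.5487+sx*a,-.2321+sy*a,z] for sx in(-1,1) for sy in(-1,1)]
print("hole",proj(c,[.5487,-.2321,.05]),"top",proj(c,[.5487,-.2321,.1]))
i=p["image"][140:300,230:410];t=robot.capture("scene");cv2.imwrite("pics/end_scene.png",t["image"])
a=cv2.resize(i,(450,400),interpolation=cv2.INTER_CUBIC);s=cv2.resize(t["image"][225:345,90:225],(350,400),interpolation=cv2.INTER_CUBIC)
cv2.imwrite("pics/end.png",np.hstack([a,s]))
E
```

```text
ee_pos: [0.5484, -0.2317, 0.0618]
wrist_force: [0.3, -0.1, -0.8]
gripper_width: 0.053
ee_pos: [0.5485, -0.2317, 0.062]
wrist_force: [-0.3, -0.2, -0.5]
gripper_width: 0.0855
ee_pos: [0.5483, -0.2313, 0.1841]
wrist_force: [1.2, -0.7, -0.1]
ee_pos: [0.549, -0.2317, 0.234]
wrist_force: [-0.6, -0.2, -0.3]
scriber [(0.95, [302.0, 193.0, 35.0, 44.0]), (0.8, [137.0, 28.0, 76.0, 101.0])]
stand [(0.68, [288.0, 168.0, 63.0, 174.0])]
25.6 [ 0.54900535 -0.23166379  0.23396837] [ 0.84158503  0.54194176 -0.79724445  1.5750074   0.40886253  1.19557141
  0.30211608]
hole [[316.22103228 206.12432094]] top [[316.1148142  221.61482295]]
```

View pics/end.png

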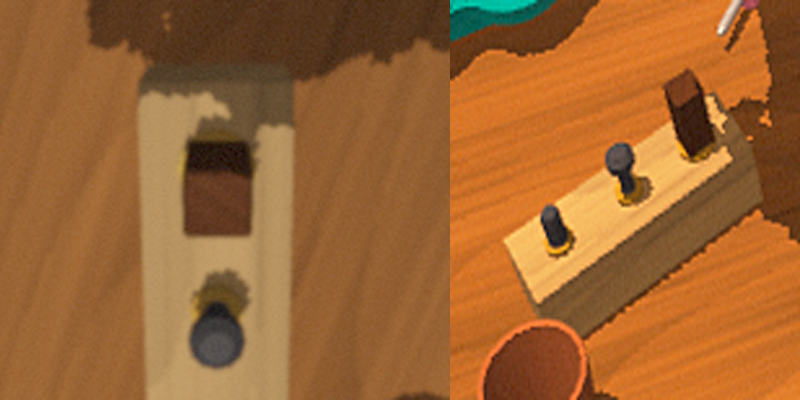

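The picture shows the scriber back in its hole: it stands upright, the collar is on the block, both punches are undisturbed, and the gripper is clear.

```bash
python3 -c "
from cell import robot
print(robot.sign_off())"
```

```text
the job is handed in; nothing more can be done
None
```

The scriber traced the whole scalloped edge from rivet to rivet in one pass, with 1 to 7 N of pressure at each check (taken every 5 to 16 mm; force was not read in between). It is back fully home in its hole and released, and the job was handed in at about 26 s.

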